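# Load the tea tray and slide it into its carved stand

## Task

Pick up the blue painted-glass coaster by its brass edges only, without touching its glass face, and set it on the green pad of the tea tray. Then lift the loaded tray by its brass handle and slide it through the open front of the carved stand, under the lips of the grooves, until it is fully home against the back stop, and let go. The brass bird on the tray must stay standing; leave the red coaster, the other bird and the cup alone.

Things in the scene. Friction and masses are not known exactly. Their poses are not given: they have to be found in the camera images.
- tray: Loose pale-wood tea tray, 0.4 kg, 200 (x) x 150 (y) mm. Origin: centre of underside. Base 8 mm thick; 10 mm high rim on top, side rims' outer faces at y = +-60 mm, leaving a bare flange 15 mm wide, 8 mm thick along each long side. Green pad 36 x 36 mm at x = -58 mm, top at z = 20 mm; brass bird near x = +58 mm; brass handle over the middle. May go in either end first.
- tray_handle (a point): Middle of the tray's brass handle bar, 67 mm above the tray's underside; axes of the tray. The bar is 12 mm thick in x (grip it across x), 76 mm long in y, z 56 to 78 mm above the underside, on two posts at y = +-34 mm.
- tray_pad (a point): Centre of the top of the green pad on the tray, 20 mm above the tray's underside.
- blue_coaster: Square coaster of BLUE painted glass with brass edge, 50 x 50 x 6 mm, 60 g, flat on one of two equal wooden blocks (top 36 x 36 mm, 30 mm above the table; round foot 48 mm across, 8 mm high), overhanging the block by about 7 mm all round. Origin: centre of its underside; x, y along its edges. Grip across two opposite edges.
- blue_coaster_pane: The glass pane (44 x 44 mm) in the blue coaster's brass edge, flush with it; it is part of the coaster. Its face must not be touched by the fingers. Origin as the coaster's.
- tray_stand: Fixed dark-wood carved stand, open above and at its front (-x). Origin: centre of underside. Side walls 62 mm tall, inner faces y = +-78 mm, x -100 to 100 mm. Ledges on them: top at z 40 mm, y +-62 to 78. Lips above, x -80 to 100 mm, z 54 to 62, inner edges y +-64: a groove 14 mm high. Flared guides widen the mouth out to x = -129. Back stop 75 mm tall, face at x = +100.
- stand_home (a point): Where the centre of the tray's underside is when it is fully home: on the stand's axis, 40 mm above the stand's underside. Axes of the stand: +x is the push-in direction.
- stand_mouth (a point): Middle of the stand's open front, at ledge height (x = -100 mm, height 40 mm in the stand's frame).
- tray_bird: Small brass bird standing loose on the tray, round foot 34 mm across, 41 mm tall, about 0.12 kg. Origin: centre of its foot. Part of the load.
- red_coaster: Same as the blue coaster but RED, on the other block. Bystander. Origin: centre of its underside.
- table_bird: Brass bird, same shape, standing on the table. Bystander. Origin: centre of its foot.
- cup: Pale wooden cup, 64 mm across, 65 mm tall, on the table. Bystander. Origin: centre of its underside.

How it is judged:
On the way, in this order (a step that is already met when the one before it is completed fails the run):
1. the blue coaster lies flat on the tray's green pad, its centre within 9 mm of the pad's centre, let go by the fingers, while the tray is still outside the stand (horizontal distance between blue_coaster and tray_pad below 0.009 m and z of blue_coaster in the frame of tray between 0.017 and 0.023 m and angle between blue_coaster's own z axis and vertical below 0.1 rad and contact force between the fingers and blue_coaster below 0.1 N and horizontal distance between tray and stand_home above 0.1 m), for 0.2 s.
2. the loaded tray has entered the mouth of the stand between the grooves: square to it (within 4 degrees), at ledge height, at least 20 mm short of home (x of tray in the frame of stand_home between -0.18 and -0.02 m and z of tray in the frame of stand_home between -0.004 and 0.008 m and angle between the x axis of tray and the x axis of tray_stand, either way round below 0.08 rad).
At the end, for the whole second after the job is handed in: The tray rests on the ledges in the grooves, under the lips, square and within 4 mm of the back stop; the blue coaster lies flat on the green pad (centres within 12 mm), the brass bird stands upright on the tray, all is at rest and the robot touches nothing (x of tray in the frame of stand_home between -0.004 and 0.004 m and z of tray in the frame of stand_home between -0.003 and 0.003 m and y of tray in the frame of stand_home between -0.005 and 0.005 m and angle between the x axis of tray and the x axis of tray_stand, either way round below 0.05 rad and angle between tray's own z axis and vertical below 0.04 rad and horizontal distance between blue_coaster and tray_pad below 0.012 m and z of blue_coaster in the frame of tray below 0.023 m and angle between each of blue_coaster, tray_bird's own z axis and vertical below 0.1 rad and z of tray_bird in the frame of tray below 0.012 m and horizontal distance between tray_bird and tray below 0.1 m and linear speed of tray below 0.01 m/s and contact force between the fingers and anything else below 0.1 N).
It fails at once if the fingers touch the glass face of the blue coaster (over 0.5 N) (contact force between the fingers and blue_coaster_pane above 0.5 N).
It fails at once if the blue coaster or the tray is let fall (faster than 0.5 m/s while not held: a drop of over 13 mm) ((linear speed of blue_coaster above 0.5 m/s and contact force between the fingers and blue_coaster below 0.1 N and contact force between the fingers and tray below 0.1 N) or (linear speed of tray above 0.5 m/s and contact force between the fingers and tray below 0.1 N)).
It fails at once if the tray is tipped by more than 17 degrees, or its brass bird by more than 35 degrees (angle between tray's own z axis and vertical above 0.3 rad or angle between tray_bird's own z axis and vertical above 0.6 rad).
It fails at once if the tray is rammed or jammed against the stand (over 60 N) (contact force between tray and tray_stand above 60 N).
It fails at once if the red coaster, the bird on the table or the cup is moved by more than 15 mm (distance of any of red_coaster, table_bird, cup from where it was at the start of the episode above 0.015 m).
It also fails if it takes over 61 s, if anything falls off the work surface, if the arm or the gripper's body presses on something with over 40 N, if the wrist force passes 120 N, or if a joint passes its speed limit or range.

## Robot

A 6-joint arm with a two-finger parallel gripper is mounted at the origin on the work surface. World frame = base frame: x ahead of the robot, y to its left, z up, the work surface at z = 0. Lengths are in m, angles in rad, forces in N, time in s.
With the tool pointing down it reaches from about 0.375 to 0.975 m from the base axis. Payload 3.8 kg.
Tool frame: the origin (TCP) lies between the finger pads; the fingertips stand 8 mm ahead of it and the grasp point (between the pads) lies 11 mm behind it (tcp_to_tips is the distance from the TCP to the fingertips, in m); z points along the fingers, y is the line along which they close (so a half turn about z gives the same grasp; the last joint's range is limited). The gripper opens to 85 mm and grips with 20 to 120 N. Pads are 22 mm wide; open, the fingers measure 114 mm over their backs; the gripper's body (76 mm by 85 mm) begins 54 mm behind the grasp point. The pads swing forward as they close: fully open they stand 13 mm farther back than shut.
Start: joints at [-1.207, 0.264, 1.604, -0, 1.274, -0.037], TCP at [0.263, -0.622, 0.239] pointing down, gripper open.
Joint ranges: [-2.63, 2.63], [-0.94, 2.18], [0.31, 2.57], [-1.31, 4.45], [0, 2.66], [-2.55, 2.55]. Speed limits (rad/s): [2.57, 2.57, 3.14, 3.14, 3.14, 3.14].

## Interface

Orientations are given as a rotation vector (axis times angle).
In Python, from workcell import * gives the robot as it stands.
- The arm moves only by the tool move_arm, never from a script. Its argument "series" is one flat list of numbers, 7 for each row, row after row: the finger opening in cm, from 0 to 8.54, then the shift along the tool's x, y, z in cm, then the turn, a rotation vector about the tool's x, y, z in degrees. A call has 1 to 5 rows; each row shifts and turns the commanded pose from where the row before left it, along the tool's axes as they then stand; what a row does not reach is not made up. A row lasts 1/8 s, in which the tool goes at most 62.5 mm and 10.7 degrees, less where a joint would pass 70% of its speed; a pose out of reach is approached as far as the arm can. A call is refused whole if a number of a shift passes 6.25 or a number of a turn 10.7, either way. A call with a gripper value outside its range is refused whole. The fingers move at their own pace and stop on an object; "grip_force" is the grip in N (left out, the last holds). Time passes only in rows, so rows that do not move let the fingers close. It gives the time, the measured TCP pose, the force, the opening and the grip force at its end, in the units of the state.
- read_state(): the state, without advancing time (a new reading comes with each control period).
- read_camera(name): name is "scene" or "top" or "wrist"; returns the picture (384x512x3 uint8, red, green, blue); there is no depth.
- calibration(name): a dict with "camera_matrix" (3x3 intrinsics, pixels), "rvec" (rotation vector, rad) and "tvec" (3), from world to camera coordinates, as OpenCV has them. Camera axes: x right, y down, z forward; pixel columns grow to the right and rows downward; lengths in m; the calibration is good to about 2 mm. A picture is of the moment at which its call begins: read the wrist's pose just before it. calibration takes no time and is no camera call; for the wrist camera it gives the pose at the moment of the call.
- finish_job(): hands the job in; it is judged then, once.
The state is a dict: "time": time; "q": joint angles; "joint_vel": joint speeds; "joint_torque": joint torques, N m; "tool_pos": TCP position; "tcp_rot": TCP orientation; "wrist_force": force on the tool from outside, world axes, zero at the start; "torque": the same for the moment, N m; "width": opening from 0.0 (shut) to 1.0 (fully open); "grip_force": force on a finger pad.
Only numpy, scipy, OpenCV 4.12 (cv2) and the standard library are available. Lean on these libraries where they do the work, as an engineer would, in place of code of your own. Each camera call takes 0.05 s, during which the arm holds its last target. There are 200 camera calls.

## Working session

There is one attempt and no reset: what is moved stays moved. The work goes in short steps, Python scripts to look and compute and a tool call to move; the robot and the scene stay as the last step left them, time stands still between calls to the robot, and variables do not carry over. Pictures are saved under pics/ and viewed, at most 10 in all, crops included, and the job is handed in when it is done.

Besides the shell and the picture viewer there is one more tool, called after "Call:" as name(argument=value, ...) on one line, values as JSON. move_arm: Moves the arm, as the interface text tells. Its arguments: {"type":"object","properties":{"series":{"type":"array"},"grip_force":{"type":"number"}},"required":["series"]}

```bash
mkdir -p pics; ls
python3 - <<'E'
from workcell import *
import cv2
for n in("top","scene"):
    im=read_camera(n); cv2.imwrite(f"pics/{n}0.png",cv2.resize(im[:,:,::-1],(800,600),interpolation=cv2.INTER_CUBIC)); cv2.imwrite(f"/tmp/{n}0raw.png",im[:,:,::-1])
    print(n,calibration(n))
print(read_state())
E
```

```text
pics
top {'camera_matrix': array([[427.18776938,   0.        , 250.85715722],
       [  0.        , 427.18776938, 186.24777354],
       [  0.        ,   0.        ,   1.        ]]), 'rvec': array([ 2.20423362, -2.16203776,  0.1362193 ]), 'tvec': array([-0.06359069,  0.60021091,  0.99089655])}
scene {'camera_matrix': array([[354.89586729,   0.        , 257.73768593],
       [  0.        , 354.89586729, 192.65985174],
       [  0.        ,   0.        ,   1.        ]]), 'rvec': array([ 1.92895715,  1.09521278, -0.59535862]), 'tvec': array([-0.27552982, -0.22304041,  1.24892091])}
{'time': 0.1, 'q': array([-1.20687548e+00,  2.64694234e-01,  1.60525851e+00, -2.28028543e-05,
        1.27369275e+00, -3.68828452e-02]), 'joint_vel': array([ 0.00110848, -0.00094622, -0.00270298,  0.00172027,  0.00261983,
        0.00088043]), 'joint_torque': array([-1.23700697e-04, -5.16708219e+01, -3.68589950e+01, -6.38859410e-05,
        6.27268542e-03,  2.49036964e-05]), 'tool_pos': array([ 0.26312707, -0.62089463,  0.23806406]), 'tcp_rot': array([-3.07673532e+00, -6.24983141e-01,  5.58358318e-04]), 'wrist_force': array([-0.35816391,  0.30114836, -0.47361603]), 'torque': array([-0.0226828 ,  0.03596662,  0.01558335]), 'grip_force': 0.0, 'width': 0.9966063890079894}
```

View pics/top0.png

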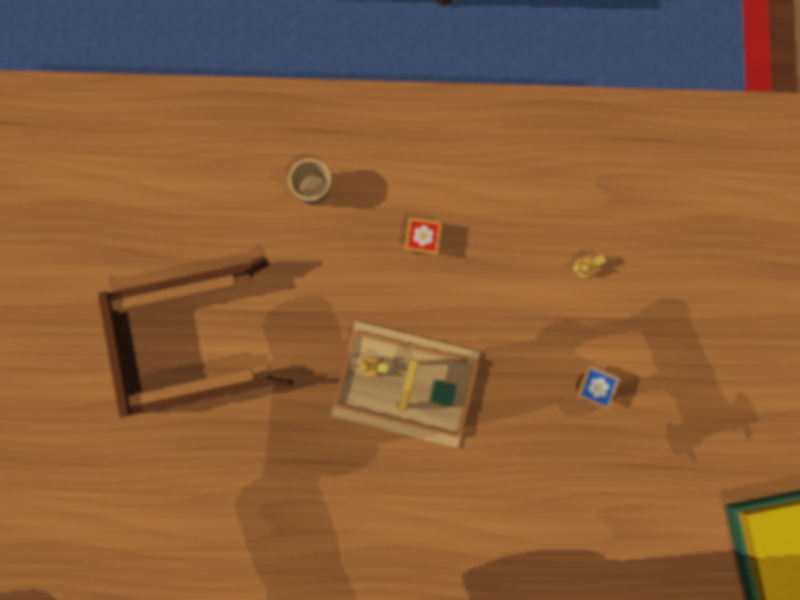

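View pics/scene0.png

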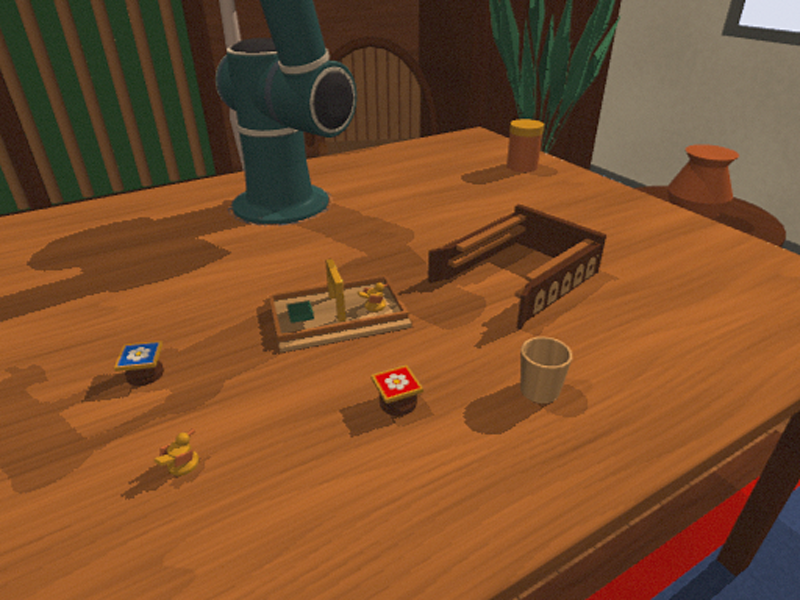

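The top view shows the tray at about (407,384) with the bird end toward the stand, the blue coaster at (600,387), and the stand's mouth facing right with its back stop at the left (110,350). I'll take enlarged crops to read exact pixels.

```bash
cat > h.py <<'E'
import numpy as np, cv2
from workcell import *
from scipy.spatial.transform import Rotation as R
def px2w(uv,z,c):
    uv=np.atleast_2d(np.array(uv,float)); Rm=cv2.Rodrigues(np.array(c['rvec']))[0]; t=np.array(c['tvec'])
    d=(np.linalg.inv(c['camera_matrix'])@np.c_[uv,np.ones(len(uv))].T).T@Rm
    o=-Rm.T@t
    z=np.broadcast_to(z,len(uv))
    return o+d*((z-o[2])/d[:,2])[:,None]
def w2px(P,c): return cv2.projectPoints(np.array(P,float).reshape(-1,3),c['rvec'],c['tvec'],c['camera_matrix'],None)[0][:,0]
E
python3 - <<'E'
from h import *
im=cv2.imread('/tmp/top0raw.png')
# stand+tray crop cols 55..325, rows 150..290 ; x2.9
def crop(x,y,w,h,s):
    return cv2.resize(im[y:y+h,x:x+w],None,fx=s,fy=s,interpolation=cv2.INTER_CUBIC)
a=crop(60,155,133,100,6); b=crop(200,195,133,100,6)
for i in range(0,800,60):
    for m,x0,y0 in((a,60,155),(b,200,195)):
        cv2.putText(m,str(x0+i//6),(i,10),0,.4,(255,255,255),1); cv2.putText(m,str(y0+i//6),(0,i+4),0,.4,(255,255,255),1); 
        m[:, i:i+1]=m[:,i:i+1]//2+60; m[i:i+1]=m[i:i+1]//2+60
cv2.imwrite('pics/a.png',a); cv2.imwrite('pics/b.png',b)
# coaster contours by color
hsv=cv2.cvtColor(im,cv2.COLOR_BGR2HSV); c=calibration('top')
for n,lo,hi in(('blue',(100,120,60),(125,255,255)),('green',(70,60,20),(100,255,120))):
    m=cv2.inRange(hsv,lo,hi); m[:150]=0; m[290:]=0
    for k in cv2.findContours(m,0,2)[0]:
        if cv2.contourArea(k)>60:
            r=cv2.minAreaRect(k); print(n,r,px2w(cv2.boxPoints(r),.036 if n=='blue' else .02,c).round(4).tolist(), px2w(r[0],.036 if n=='blue' else .02,c).round(4))
print(px2w([[0,0],[500,0],[0,380]],0,c))
E
```

```text
[[ 1.06465637  0.59058493  0.        ]
 [ 1.10732285 -0.69581655  0.        ]
 [ 0.14046429  0.52148843  0.        ]]
```

View pics/a.png

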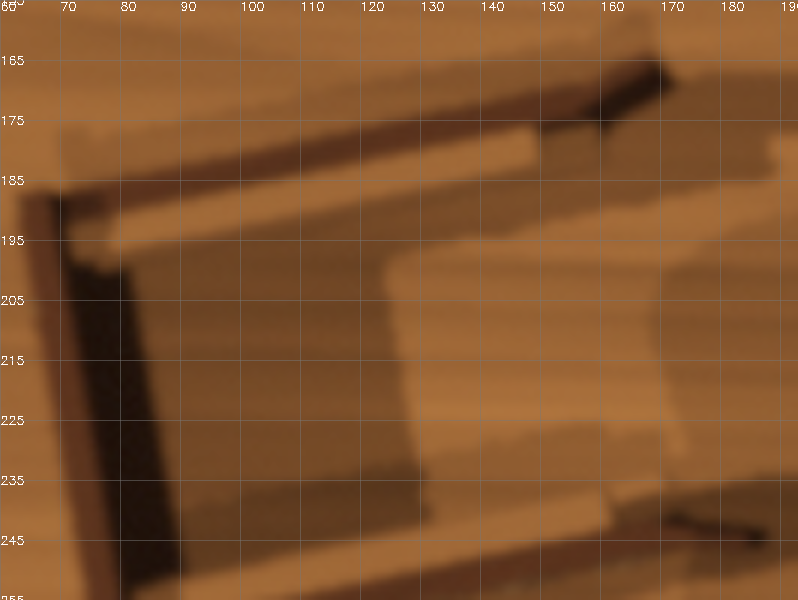

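View pics/b.png

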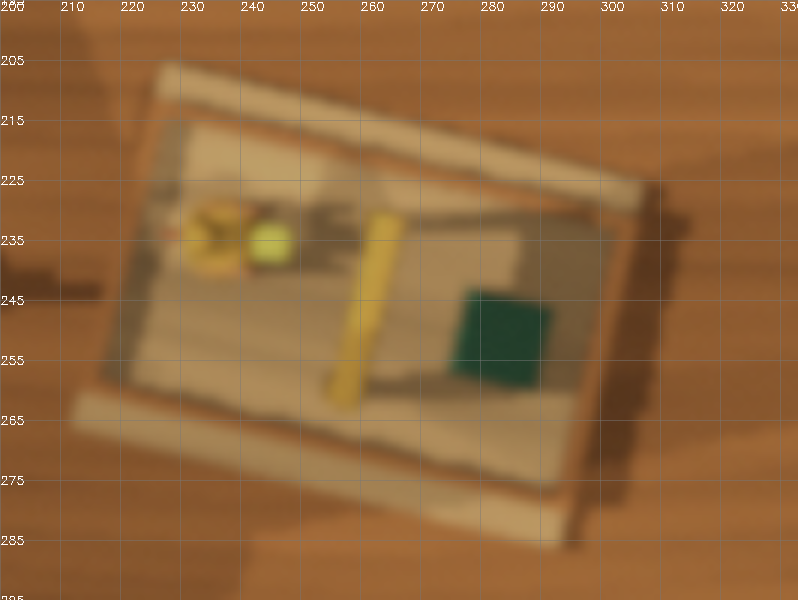

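Read from the crops. Tray flange corners are (227.5,205.5), (307,225), (293,286) and (212,266.5). Pad corners are (277.5,243.5), (292,246), (289,260) and (275,257.5). The handle bar runs from (264.7,231) to (257.3,262). The lip fronts are at (149,182) and (160,237), and the stop's inner top edge runs from (69.5,188) to (80,255).

Run:
```python
from h import *
from scipy.optimize import least_squares
im=cv2.imread('/tmp/top0raw.png'); c=calibration('top')
print(im[244,380],im[251,380],im[254,384])
m=((im[:,:,0].astype(int)-im[:,:,2])>25).astype(np.uint8); m[:225]=0;m[275:]=0; m[:,:360]=0;m[:,410:]=0
k=max(cv2.findContours(m,0,2)[0],key=cv2.contourArea); r=cv2.minAreaRect(k)
print('blue',r); P=px2w(cv2.boxPoints(r),.036,c); print(P.round(4).tolist(),P.mean(0))
def fit(obj,uv,x0):
    obj=np.array(obj,float);uv=np.array(uv,float)
    def f(p):
        W=obj.copy(); W[:,:2]=obj[:,:2]@np.array([[np.cos(p[2]),np.sin(p[2])],[-np.sin(p[2]),np.cos(p[2])]])+p[:2]
        return (w2px(W,c)-uv).ravel()
    s=least_squares(f,x0,loss='soft_l1'); print(s.x.round(4),np.degrees(s.x[2]).round(2)); print(f(s.x).reshape(-1,2).round(1).tolist()); return s.x
# tray +x: from pad toward bird (image left = +y)
t=[[.1,-.075,.008],[-.1,-.075,.008],[-.1,.075,.008],[.1,.075,.008]]
# image up=+x world; tray +x ~ +y world -> tray +y ~ -x world (image down); so top edge y=-.075
obj=t+[[-.04,-.018,.02],[-.076,-.018,.02],[-.076,.018,.02],[-.04,.018,.02],[0,-.038,.078],[0,.038,.078]]
uv=[[227.5,205.5],[307,225],[293,286],[212,266.5],[277.5,243.5],[292,246],[289,260],[275,257.5],[264.7,231],[257.3,262]]
print('tray');fit(obj,uv,[.5,0,1.5])
print('stand')
obj=[[-.08,-.064,.062],[-.08,.064,.062],[-.08,-.078,.062],[-.08,.078,.062],[.1,-.064,.062],[.1,-.078,.075]]
uv=[[149,182],[160.3,237],[148.5,176],[161.5,243.5],[72,198.5],[69.5,188]]
p=fit(obj,uv,[.5,.3,1.5])
```

```text
[148 162 166] [142 149 151] [135  92  67]
blue ((382.62066650390625, 247.4482879638672), (17.455360412597656, 17.455360412597656), 21.801406860351562)
[[0.45, -0.3388, 0.036], [0.4883, -0.3547, 0.036], [0.4737, -0.3932, 0.036], [0.4355, -0.3772, 0.036]] [ 0.46190147 -0.36598625  0.036     ]
tray
[ 0.4602 -0.0764  1.3507] 77.39
[[-0.6, 0.0], [-0.1, 0.1], [-0.1, 0.2], [-0.2, -0.1], [0.5, -1.1], [0.6, -0.1], [0.2, 0.8], [-0.5, -0.3], [0.4, -0.7], [-0.1, 1.5]]
stand
[0.523  0.2454 1.7914] 102.64
[[1.0, 0.1], [-0.2, -0.1], [0.4, 0.2], [-0.3, -0.5], [-0.0, -0.9], [-0.8, 3.2]]
```

```bash
cat >> h.py <<'E'
def rot(yaw): # tool down, tool y axis at heading yaw (deg)
    a=np.radians(yaw); y=np.array([np.cos(a),np.sin(a),0]); z=np.array([0,0,-1.]); return np.c_[np.cross(y,z),y,z]
def plan(pos,yaw,n):
    """rows from the present pose to TCP pos, tool-y heading yaw, n rows: shift cm, turn deg"""
    s=read_state(); A=R.from_rotvec(s['tcp_rot']).as_matrix(); p=np.array(s['tool_pos'])
    rv=R.from_matrix(A.T@rot(yaw)).as_rotvec(); d=(np.array(pos)-p)/n
    print('now',p.round(4),'yaw',np.degrees(np.arctan2(A[1,1],A[0,1])).round(2),'t',s['time'],'w',s['width'],'F',np.round(s['wrist_force'],1))
    for i in range(n):
        print((A.T@d*100).round(2),(np.degrees(rv)/n).round(2)); A=A@R.from_rotvec(rv/n).as_matrix()
E
python3 -c "
from h import *
plan([.4615,-.367,.16],-22.5,5)"
```

```text
now [ 0.2631 -0.6209  0.2381] yaw -67.04 t 0.1 w 0.9966063890079894 F [-0.4  0.3 -0.5]
[ 5.63 -3.12  1.57] [-0.02 -0.01 -8.91]
[ 6.05 -2.21  1.57] [-0.02 -0.01 -8.91]
[ 6.32 -1.25  1.56] [-0.02 -0.01 -8.91]
[ 6.44 -0.26  1.56] [-0.02 -0.01 -8.91]
[6.4  0.74 1.56] [-0.02 -0.01 -8.91]
```

Call:
move_arm(series=[8.5,4.0,-2.2,1.0,0,0,-8.9,8.5,4.3,-1.6,1.0,0,0,-8.9,8.5,4.5,-0.9,1.0,0,0,-8.9,8.5,4.5,-0.2,1.0,0,0,-8.9,8.5,4.5,0.5,1.0,0,0,-8.9], grip_force=40)

```text
time: 0.72
tool_pos: [0.4037, -0.4403, 0.1885]
tcp_rot: [-2.608, -1.751, 0.0]
wrist_force: [0.2, -0.4, -0.4]
width: 0.999
grip_force: 0.0
```

```bash
python3 -c "
from h import *
plan([.4615,-.367,.16],-22.5,3)"
```

```text
now [ 0.4037 -0.4403  0.1885] yaw -22.25 t 0.725 w 0.9992011229722383 F [ 0.2 -0.4 -0.4]
[2.99 0.86 0.95] [-0.01 -0.01  0.08]
[2.99 0.85 0.95] [-0.01 -0.01  0.08]
[2.99 0.85 0.95] [-0.01 -0.01  0.08]
```

Call:
move_arm(series=[8.5,3.0,0.85,0.95,0,0,0,8.5,3.0,0.85,0.95,0,0,0,8.5,3.0,0.85,0.95,0,0,0,8.5,0,0,0,0,0,0,8.5,0,0,0,0,0,0])

```text
time: 1.35
tool_pos: [0.461, -0.3686, 0.1607]
tcp_rot: [-2.612, -1.745, 0.001]
wrist_force: [-1.1, 0.1, -0.1]
width: 1.0
grip_force: 0.0
```

Run:
```python
from h import *
c=calibration('wrist'); im=read_camera('wrist')[:,:,::-1].copy()
plan([.4615,-.367,.029],-22.5,3)
a=cv2.resize(im,(800,600),interpolation=cv2.INTER_CUBIC); cv2.imwrite('pics/w1.png',a)
np.savez('/tmp/w1',**{k:v for k,v in c.items()},im=im)
```

```text
now [ 0.461  -0.369   0.1609] yaw -22.55 t 1.4 w 0.9932884064518748 F [-0.   0.3 -0.1]
[ 0.07 -0.01  4.4 ] [ 0.    0.01 -0.02]
[ 0.07 -0.01  4.4 ] [ 0.    0.01 -0.02]
[ 0.07 -0.01  4.4 ] [ 0.    0.01 -0.02]
```

View pics/w1.png

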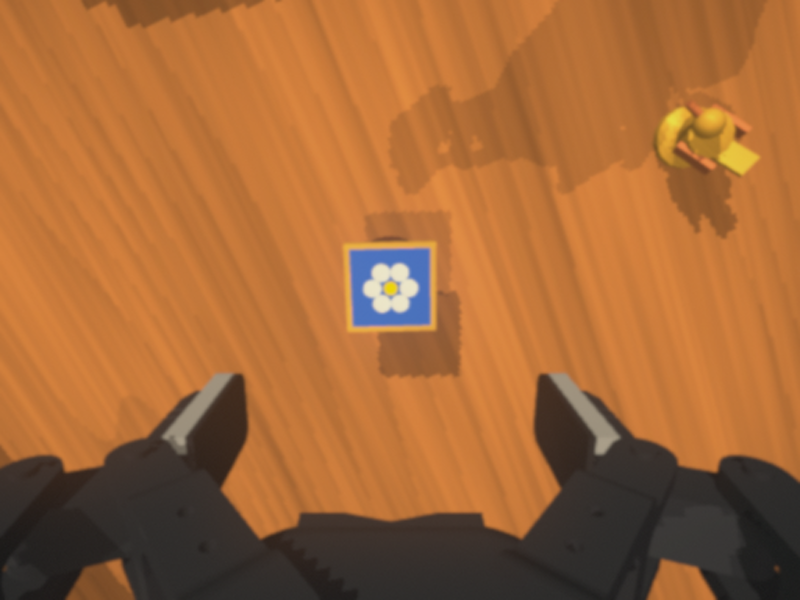

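The wrist view shows the coaster with corners at (344,244), (436,241), (437,330) and (348,332), centred between the fingers. It is nearly square to them.

Run:
```python
from h import *
c=np.load('/tmp/w1.npz')
P=px2w(np.array([[344,244],[436,241],[437,330],[348,332]])/1.5625,.036,c); print(P.round(4).tolist(),P.mean(0).round(4))
for a,b in((0,1),(3,2),(0,3),(1,2)): print(np.degrees(np.arctan2(*(P[b]-P[a])[1::-1])).round(1),np.linalg.norm(P[b]-P[a]).round(4))
q=P.mean(0); plan([q[0],q[1],.029],-21,4)
```

```text
[[0.4496, -0.3345, 0.036], [0.4961, -0.3519, 0.036], [0.4785, -0.3994, 0.036], [0.4314, -0.3813, 0.036]] [ 0.4639 -0.3668  0.036 ]
-20.5 0.0496
-21.0 0.0504
-111.3 0.0502
-110.4 0.0506
now [ 0.461  -0.369   0.1609] yaw -22.55 t 1.4 w 0.9932884064518748 F [-0.   0.3 -0.1]
[0.08 0.05 3.3 ] [ 0.    0.01 -0.39]
[0.08 0.05 3.3 ] [ 0.    0.01 -0.39]
[0.08 0.05 3.3 ] [ 0.    0.01 -0.39]
[0.08 0.05 3.3 ] [ 0.    0.01 -0.39]
```

Call:
move_arm(series=[8.5,0.1,0.05,3.3,0,0,-0.4,8.5,0.1,0.05,3.3,0,0,-0.4,8.5,0.1,0.05,3.3,0,0,-0.4,8.5,0,0.05,2.3,0,0,-0.4,8.5,0,0,1.0,0,0,0])

```text
time: 2.02
tool_pos: [0.463, -0.3668, 0.0275]
tcp_rot: [-2.588, -1.778, 0.001]
wrist_force: [0.1, -0.3, 0.2]
width: 0.998
grip_force: 0.0
```

Call:
move_arm(series=[5.5,0,0,0,0,0,0,5.5,0,0,0,0,0,0,4.5,0,0,0,0,0,0,4.0,0,0,0,0,0,0,4.0,0,0,0,0,0,0])

```text
time: 2.65
tool_pos: [0.4653, -0.3675, 0.0305]
tcp_rot: [2.585, 1.779, 0.001]
wrist_force: [-0.7, -1.1, 6.3]
width: 0.572
grip_force: 41.9
```

Call:
move_arm(series=[4.0,0,0,-1.0,0,0,0,4.0,0,0,-2.5,0,0,0,4.0,0,0,-3.0,0,0,0,4.0,0,0,-2.5,0,0,0,4.0,0,0,0,0,0,0])

```text
time: 3.28
tool_pos: [0.4658, -0.3675, 0.1215]
tcp_rot: [2.584, 1.778, 0.002]
wrist_force: [0.4, -0.3, -0.8]
width: 0.57
grip_force: 41.6
```

Run:
```python
from h import *
a=np.radians(77.4); p=np.array([.4602,-.0764])-.058*np.array([np.cos(a),np.sin(a)]); print(p)
plan([p[0],p[1],.11],-12.6,8)
im=read_camera('wrist')[:,:,::-1]
cv2.imwrite('pics/w2.png',im)
```

```text
[ 0.44754769 -0.13300317]
now [ 0.4658 -0.3675  0.1215] yaw -20.93 t 3.275 w 0.5698358184229005 F [ 0.4 -0.3 -0.8]
[ 2.66 -1.26  0.13] [ 0.03  0.01 -1.04]
[ 2.68 -1.21  0.13] [ 0.03  0.01 -1.04]
[ 2.7  -1.16  0.14] [ 0.03  0.01 -1.04]
[ 2.72 -1.11  0.14] [ 0.03  0.01 -1.04]
[ 2.74 -1.06  0.14] [ 0.03  0.01 -1.04]
[ 2.76 -1.01  0.14] [ 0.03  0.01 -1.04]
[ 2.78 -0.96  0.14] [ 0.03  0.01 -1.04]
[ 2.8  -0.91  0.14] [ 0.03  0.01 -1.04]
```

View pics/w2.png

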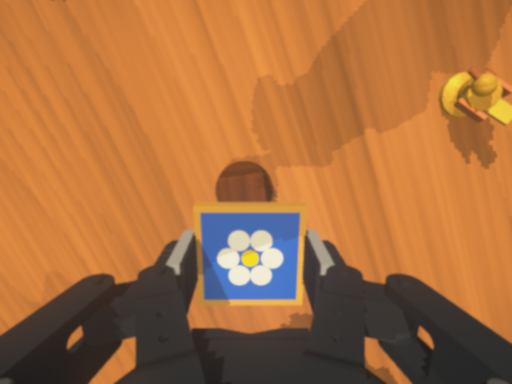

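The coaster is held square by its brass edges, centred at about (250,256) and spanning columns 195–307. Next I carry it toward the tray and refine the pad position on the way.

Call:
move_arm(series=[4.0,2.7,-1.3,0,0,0,-1.0,4.0,2.7,-1.2,0,0,0,-1.0,4.0,2.7,-1.2,0,0,0,-1.0,4.0,2.7,-1.1,0,0,0,-1.0,4.0,2.7,-1.1,0,0,0,-1.1])

```text
time: 3.95
tool_pos: [0.4508, -0.2178, 0.1168]
tcp_rot: [-2.503, -1.893, 0.002]
wrist_force: [0.3, 0.1, 0.0]
width: 0.571
grip_force: 41.5
```

Call:
move_arm(series=[4.0,2.0,-1.0,0,0,0,-1.0,4.0,0,0,0,0,0,-1.0,4.0,0,0,0,0,0,-1.0])

```text
time: 4.32
tool_pos: [0.4482, -0.1978, 0.1186]
tcp_rot: [2.454, 1.961, -0.0]
wrist_force: [0.5, 0.3, -1.0]
width: 0.574
grip_force: 41.5
```

Run:
```python
from h import *
c=calibration('wrist'); im=read_camera('wrist')[:,:,::-1].copy()
s=read_state(); print(s['tool_pos'],s['time'])
a=cv2.resize(im,(800,600),interpolation=cv2.INTER_CUBIC); cv2.imwrite('pics/w3.png',a)
np.savez('/tmp/w3',**{k:v for k,v in c.items()},im=im,p=s['tool_pos'],r=s['tcp_rot'])
```

```text
[ 0.44832559 -0.19813969  0.11872189] 4.375
```

View pics/w3.png

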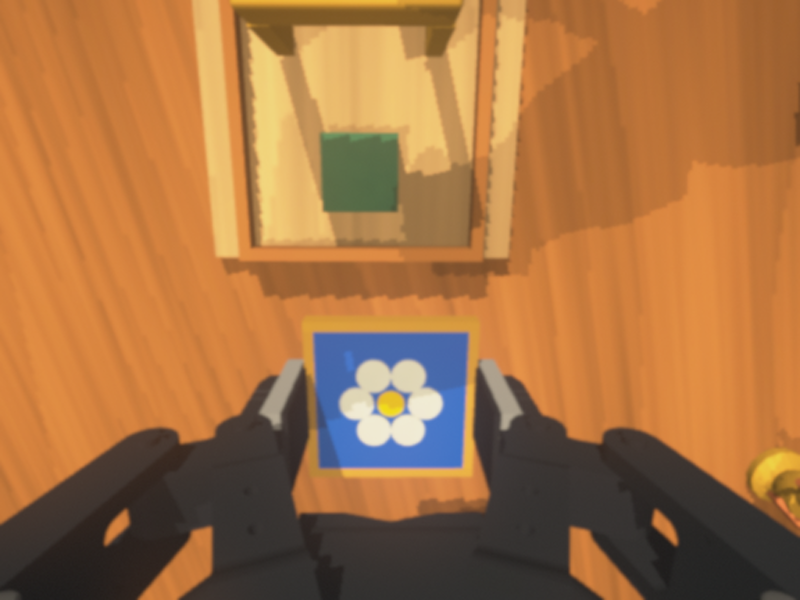

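The pad corners are at (321,133), (398,132), (399,212) and (322,212). The held coaster's corners are at about (303,318), (480,318), (471,476) and (314,476). That trapezoid may mean a tilt, so I'll check with PnP.

Run:
```python
from h import *
c=np.load('/tmp/w3.npz'); K=c['camera_matrix']; Rc=cv2.Rodrigues(c['rvec'])[0]; t=c['tvec']
P=px2w(np.array([[321,133],[398,132],[399,212],[322,212]])/1.5625,.02,c); print('pad',P.round(4).tolist(),P.mean(0).round(4))
T=px2w(np.array([[218,258],[509,258]])/1.5625,.008,c); print('tray near corners',T.round(4).tolist())
def pnp(uv,s):
    o=np.array([[-1,1,0],[1,1,0],[1,-1,0],[-1,-1,0]],float)*s/2
    for r,tv in zip(*cv2.solvePnPGeneric(o,np.array(uv)/1.5625,K,None,flags=cv2.SOLVEPNP_IPPE)[1:3]):
        M=Rc.T@cv2.Rodrigues(r)[0]; print('pos',(Rc.T@(tv[:,0]-t)).round(4),'normal',M[:,2].round(3),'xdir',M[:,0].round(3))
print(c['p']); print('tool x',R.from_rotvec(c['r']).as_matrix()[:,0].round(3))
pnp([[303,318],[480,318],[471,476],[314,476]],.05)
c1=np.load('/tmp/w1.npz')
# sanity of method on flat coaster before grasp
Rc=cv2.Rodrigues(c1['rvec'])[0];t=c1['tvec']; pnp([[344,244],[436,241],[437,330],[348,332]],.05)
```

```text
pad [[0.4369, -0.1113, 0.02], [0.4713, -0.1186, 0.02], [0.464, -0.1539, 0.02], [0.4282, -0.1459, 0.02]] [ 0.4501 -0.1324  0.02  ]
tray near corners [[0.3682, -0.1574, 0.008], [0.5141, -0.1903, 0.008]]
[ 0.44832559 -0.19813969  0.11872189]
tool x [ 0.221  0.975 -0.   ]
pos [ 0.4503 -0.1984  0.1215] normal [0.004 0.089 0.996] xdir [ 0.977 -0.212  0.015]
pos [ 0.4512 -0.1948  0.1223] normal [0.177 0.741 0.648] xdir [ 0.974 -0.224 -0.01 ]
pos [ 0.4639 -0.3667  0.036 ] normal [0.013 0.029 0.999] xdir [ 0.935 -0.355 -0.002]
pos [ 0.4643 -0.3658  0.036 ] normal [0.167 0.408 0.898] xdir [ 0.934 -0.358 -0.011]
```

```bash
python3 -c "
from h import *
plan([.4479,-.1325,.1187],-12.6,3)"
```

```text
now [ 0.4483 -0.1981  0.1187] yaw -12.76 t 4.375 w 0.5700609956324342 F [-0.1 -0.1 -0.1]
[ 2.13 -0.5  -0.  ] [ 0.01  0.01 -0.05]
[ 2.13 -0.5   0.  ] [ 0.01  0.01 -0.05]
[ 2.13 -0.49  0.  ] [ 0.01  0.01 -0.05]
```

Call:
move_arm(series=[4.0,2.1,-0.5,0,0,0,0,4.0,2.2,-0.5,0.5,0,0,0,4.0,2.1,-0.5,2.0,0,0,0,4.0,0,0,2.5,0,0,0,4.0,0,0,2.0,0,0,0])

```text
time: 5.0
tool_pos: [0.448, -0.1323, 0.0481]
tcp_rot: [2.456, 1.959, 0.0]
wrist_force: [0.4, 0.1, -1.2]
width: 0.569
grip_force: 41.6
```

Call:
move_arm(series=[4.0,0,0,1.0,0,0,0,4.0,0,0,0.5,0,0,0,4.0,0,0,0.3,0,0,0,4.0,0,0,0,0,0,0])

```text
time: 5.5
tool_pos: [0.4481, -0.1321, 0.0312]
tcp_rot: [2.456, 1.959, 0.001]
wrist_force: [-0.7, 0.3, 0.3]
width: 0.57
grip_force: 41.5
```

```bash
python3 -c "
from h import *
plan([.4479,-.1325,.023],-12.6,1)"
```

```text
now [ 0.4481 -0.1321  0.0312] yaw -12.85 t 5.5 w 0.5697731137300015 F [-0.7  0.3  0.3]
[-0.05 -0.01  0.82] [ 0.05  0.01 -0.25]
```

Descend in small steps, watching the force.

Call:
move_arm(series=[4.0,0,0,0.3,0,0,0,4.0,0,0,0.2,0,0,0,4.0,0,0,0,0,0,0])

```text
time: 5.88
tool_pos: [0.4476, -0.1317, 0.0257]
tcp_rot: [-2.456, -1.959, 0.0]
wrist_force: [-0.3, 0.6, -0.7]
width: 0.575
grip_force: 41.5
```

Call:
move_arm(series=[4.0,0,0,0.15,0,0,0,4.0,0,0,0,0,0,0])

```text
time: 6.12
tool_pos: [0.4476, -0.1317, 0.0242]
tcp_rot: [-2.456, -1.959, 0.0]
wrist_force: [0.5, 0.0, -1.1]
width: 0.572
grip_force: 41.5
```

Call:
move_arm(series=[4.0,0,0,0.15,0,0,0,4.0,0,0,0,0,0,0])

```text
time: 6.38
tool_pos: [0.4476, -0.1318, 0.0227]
tcp_rot: [-2.456, -1.959, 0.0]
wrist_force: [-0.2, -0.0, -1.5]
width: 0.571
grip_force: 41.5
```

Call:
move_arm(series=[4.0,0,0,0.15,0,0,0,4.0,0,0,0,0,0,0])

```text
time: 6.62
tool_pos: [0.4476, -0.1318, 0.0211]
tcp_rot: [-2.456, -1.959, 0.0]
wrist_force: [-0.4, 1.1, -0.3]
width: 0.569
grip_force: 41.5
```

Call:
move_arm(series=[4.0,0,0,0.1,0,0,0,4.0,0,0,0,0,0,0])

```text
time: 6.88
tool_pos: [0.4478, -0.1318, 0.0205]
tcp_rot: [2.456, 1.959, -0.0]
wrist_force: [-1.1, 0.4, 2.9]
width: 0.572
grip_force: 41.9
```

Call:
move_arm(series=[4.0,0,0,0.1,0,0,0,4.0,0,0,0,0,0,0])

```text
time: 7.12
tool_pos: [0.4478, -0.1318, 0.0204]
tcp_rot: [-2.456, -1.959, 0.0]
wrist_force: [-4.6, 2.1, 12.0]
width: 0.57
grip_force: 42.7
```

Call:
move_arm(series=[4.0,0,0,-0.1,0,0,0,5.2,0,0,0,0,0,0,6.0,0,0,0,0,0,0,6.5,0,0,0,0,0,0,6.5,0,0,0,0,0,0], grip_force=20)

```text
time: 7.75
tool_pos: [0.4477, -0.1318, 0.0202]
tcp_rot: [-2.456, -1.959, 0.0]
wrist_force: [0.7, 0.6, -0.1]
width: 0.762
grip_force: 0.0
```

Call:
move_arm(series=[6.5,0,0,-1.0,0,0,0,6.5,0,0,-2.5,0,0,0,6.5,0,0,-4.0,0,0,0,6.5,0,0,-4.0,0,0,0,6.5,-2.0,0,0,0,0,0])

```text
time: 8.38
tool_pos: [0.4466, -0.1521, 0.1403]
tcp_rot: [2.448, 1.957, 0.007]
wrist_force: [0.1, -0.6, -0.3]
width: 0.761
grip_force: 0.0
```

Run:
```python
from h import *
c=calibration('wrist'); im=read_camera('wrist')[:,:,::-1].copy()
s=read_state(); print(s['tool_pos'],s['time'])
a=cv2.resize(im,(800,600),interpolation=cv2.INTER_CUBIC); cv2.imwrite('pics/w4.png',a)
np.savez('/tmp/w4',**{k:v for k,v in c.items()},im=im,p=s['tool_pos'],r=s['tcp_rot'])
```

```text
[ 0.44492381 -0.15379712  0.13857973] 8.425
```

View pics/w4.png

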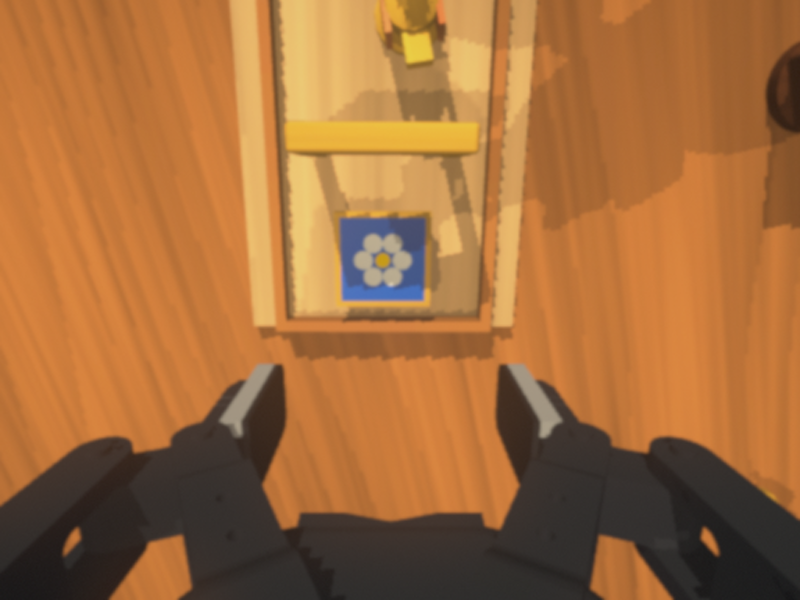

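The coaster lies square on the pad, centred at (383,259). The handle bar's top face spans (286,122) to (480,152), and the tray's near corners are at (254,326) and (513,326).

Run:
```python
from h import *
c=np.load('/tmp/w4.npz')
f=lambda uv,z: px2w(np.array(uv)/1.5625,z,c)
C=f([[336,213],[431,212],[430,305],[338,305]],.026); print('coaster',C.mean(0).round(4))
T=f([[254,326],[513,326]],.008); print('near',T.round(4).tolist())
H=f([[286,122],[480,122],[480,152],[286,152]],.078); print('handle',H.round(4).tolist(),H.mean(0).round(4))
d=T[1]-T[0];a=np.arctan2(d[1],d[0])+np.pi/2; u=np.array([np.cos(a),np.sin(a)]); m=T.mean(0)[:2]
print('yaw',np.degrees(a),'tray c',m+.1*u,'pad',m+.042*u)
plan([.4608,-.0764,.14],77.4,9)
```

```text
coaster [ 0.4503 -0.1323  0.026 ]
near [[0.3674, -0.1569, 0.008], [0.5142, -0.1903, 0.008]]
handle [[0.4281, -0.0622, 0.078], [0.5008, -0.0785, 0.078], [0.4989, -0.0894, 0.078], [0.4251, -0.0728, 0.078]] [ 0.4632 -0.0757  0.078 ]
yaw 77.18458657048396 tray c [ 0.46295867 -0.07611303] pad [ 0.45009364 -0.13266824]
now [ 0.4449 -0.1538  0.1386] yaw -12.77 t 8.425 w 0.760046289658248 F [ 0.3 -1.6  0.3]
[ 0.88 -0.02 -0.02] [  0.02   0.04 -10.02]
[ 0.87  0.13 -0.02] [  0.02   0.04 -10.02]
[ 0.83  0.28 -0.02] [  0.02   0.04 -10.02]
[ 0.77  0.42 -0.02] [  0.02   0.04 -10.02]
[ 0.68  0.55 -0.02] [  0.02   0.04 -10.02]
[ 0.58  0.66 -0.02] [  0.02   0.04 -10.02]
[ 0.45  0.75 -0.02] [  0.02   0.04 -10.02]
[ 0.32  0.82 -0.02] [  0.02   0.04 -10.02]
[ 0.17  0.86 -0.02] [  0.02   0.04 -10.02]
```

Call:
move_arm(series=[5.0,0.9,0,0,0,0,-10,4.0,0.9,0.1,0,0,0,-10,4.0,0.8,0.3,0,0,0,-10,4.0,0.8,0.4,0,0,0,-10,4.0,0.7,0.5,0,0,0,-10])

```text
time: 9.05
tool_pos: [0.4511, -0.1074, 0.1353]
tcp_rot: [-1.39, -2.817, -0.0]
wrist_force: [-0.6, 0.1, 0.4]
width: 0.469
grip_force: 0.0
```

Call:
move_arm(series=[4.0,0.6,0.7,0,0,0,-10,4.0,0.5,0.8,0,0,0,-10,4.0,0.3,0.8,0,0,0,-10,4.0,0.2,0.9,0,0,0,-10,4.0,0,0,0,0,0,0])

```text
time: 9.68
tool_pos: [0.4584, -0.0717, 0.1353]
tcp_rot: [-0.353, -3.121, -0.0]
wrist_force: [0.5, -0.6, 0.0]
width: 0.466
grip_force: 0.0
```

```bash
python3 -c "
from h import *
plan([.4606,-.076,.056],77.3,4)"
```

```text
now [ 0.4584 -0.0717  0.1353] yaw 77.1 t 9.675 w 0.46620004228725803 F [ 0.5 -0.6  0. ]
[-0.08 -0.09  1.98] [ 0.   -0.01 -0.05]
[-0.08 -0.09  1.98] [ 0.   -0.01 -0.05]
[-0.08 -0.09  1.98] [ 0.   -0.01 -0.05]
[-0.08 -0.09  1.98] [ 0.   -0.01 -0.05]
```

Call:
move_arm(series=[4.0,-0.1,-0.1,1.0,0,0,0,4.0,-0.1,-0.2,2.0,0,0,0,4.0,-0.1,-0.1,2.5,0,0,0,4.0,0,0,1.5,0,0,-0.2,4.0,0,0,0.9,0,0,0])

```text
time: 10.3
tool_pos: [0.4599, -0.0769, 0.0551]
tcp_rot: [-0.347, -3.121, -0.0]
wrist_force: [0.6, -0.4, 0.3]
width: 0.469
grip_force: 0.0
```

Call:
move_arm(series=[3.0,0,0,0,0,0,0,2.0,0,0,0,0,0,0,1.2,0,0,0,0,0,0,0.5,0,0,0,0,0,0,0.5,0,0,0,0,0,0], grip_force=90)

```text
time: 10.92
tool_pos: [0.4616, -0.0766, 0.0574]
tcp_rot: [0.346, 3.121, 0.001]
wrist_force: [-1.4, 2.8, 6.0]
width: 0.124
grip_force: 88.4
```

Call:
move_arm(series=[0.5,0,0,0,0,0,0,0.5,0,0,-0.1,0,0,0,0.5,0,0,-0.2,0,0,0,0.5,0,0,-0.3,0,0,0,0.5,0,0,0,0,0,0])

```text
time: 11.55
tool_pos: [0.4602, -0.0768, 0.062]
tcp_rot: [-0.346, -3.122, 0.0]
wrist_force: [-0.3, -0.6, -4.7]
width: 0.126
grip_force: 87.6
```

Tray lifted. Before going to the mouth I'll refine the stand pose, rectifying the first top picture into the stand frame and finding the edges numerically.

Run:
```python
from h import *
from scipy.ndimage import map_coordinates
im=cv2.imread('/tmp/top0raw.png').astype(float).sum(2); c=calibration('top')
p=np.array([.523,.2454]); a=np.radians(102.64); u=np.array([np.cos(a),np.sin(a)]); v=np.array([-u[1],u[0]])
def samp(X,Y,z):
    W=np.c_[p+X[:,None]*u+Y[:,None]*v,np.full(len(X),z)]; q=w2px(W,c); return map_coordinates(im,[q[:,1],q[:,0]],order=3)
Y=np.arange(-100,-50,1)/1000
for xc in(-.06,-.03,0,.03,.06):
    out=[]
    for sg in(1,-1):
        I=np.mean([samp(np.full(len(Y),xc+d),sg*Y,.062) for d in np.arange(-.012,.0121,.004)],0); g=np.gradient(I)
        # local extrema of the gradient
        k=[i for i in range(1,len(g)-1) if abs(g[i])>abs(g[i-1]) and abs(g[i])>=abs(g[i+1]) and abs(g[i])>4]
        out.append([(round(sg*Y[i]*1000-0+ (0.5*(abs(g[i-1])-abs(g[i+1]))/(abs(g[i-1])-2*abs(g[i])+abs(g[i+1])))*sg,1),round(g[i])) for i in k])
    print(xc,out)
X=np.arange(60,125,1)/1000
for yc in(-.05,-.025,0,.025,.05):
    I=samp(X,np.full(len(X),yc),.075); g=np.gradient(I)
    print('stop y',yc,[(round(X[i]*1000),round(g[i])) for i in range(1,len(g)-1) if abs(g[i])>abs(g[i-1]) and abs(g[i])>=abs(g[i+1]) and abs(g[i])>5])
X=np.arange(-100,-60,1)/1000
for yc in(-.071,.071):
    I=samp(X,np.full(len(X),yc),.062); g=np.gradient(I)
    print('lipfront',yc,[(round(X[i]*1000),round(g[i])) for i in range(1,len(g)-1) if abs(g[i])>abs(g[i-1]) and abs(g[i])>=abs(g[i+1]) and abs(g[i])>5])
```

```text
-0.06 [[(np.float64(-92.5), -16), (np.float64(-79.6), 25), (np.float64(-64.8), -17)], [(np.float64(91.4), -10), (np.float64(77.3), 27), (np.float64(62.4), -10)]]
-0.03 [[(np.float64(-92.0), -18), (np.float64(-79.2), 24), (np.float64(-64.4), -16)], [(np.float64(91.4), -10), (np.float64(77.6), 27), (np.float64(63.2), -8)]]
0 [[(np.float64(-91.7), -19), (np.float64(-78.8), 24), (np.float64(-64.2), -17)], [(np.float64(91.7), -10), (np.float64(78.1), 27), (np.float64(62.2), -21)]]
0.03 [[(np.float64(-91.4), -20), (np.float64(-78.5), 25), (np.float64(-63.7), -17)], [(np.float64(92.0), -10), (np.float64(78.2), 26), (np.float64(62.4), -20)]]
0.06 [[(np.float64(-91.3), -19), (np.float64(-78.0), 24), (np.float64(-63.6), -17)], [(np.float64(94.9), -15), (np.float64(78.5), 25), (np.float64(63.8), -22)]]
stop y -0.05 [(76, -23), (100, 20), (112, 18)]
stop y -0.025 [(76, -29), (86, -5), (100, 19), (113, 20)]
stop y 0 [(76, -27), (99, 19), (112, 20)]
stop y 0.025 [(75, -27), (99, 19), (112, 23)]
stop y 0.05 [(76, -18), (98, 18), (112, 25)]
lipfront -0.071 [(-79, 18)]
lipfront 0.071 [(-81, 21)]
```

Call:
move_arm(series=[0.5,0,0,-0.5,0,0,0,0.5,0,0,-1.0,0,0,0,0.5,0,0,-1.5,0,0,0,0.5,0,0,-1.5,0,0,0,0.5,0,0,-1.0,0,0,0])

```text
time: 12.18
tool_pos: [0.4615, -0.077, 0.1192]
tcp_rot: [0.345, 3.12, -0.0]
wrist_force: [-0.1, 0.0, -5.6]
width: 0.126
grip_force: 87.7
```

```bash
cat >> h.py <<'E'
SP=np.array([.5235,.245]); SH=103.3
def st(x,y=0):
    a=np.radians(SH); return SP+x*np.array([np.cos(a),np.sin(a)])+y*np.array([-np.sin(a),np.cos(a)])
E
python3 - <<'E'
from h import *
from scipy.ndimage import map_coordinates
im=cv2.imread('/tmp/top0raw.png').astype(float).sum(2); c=calibration('top')
p=np.array([.4602,-.0766]); a=np.radians(77.38); u=np.array([np.cos(a),np.sin(a)]); v=np.array([-u[1],u[0]])
Y=np.arange(-88,-50,1)/1000
for xc in(-.07,-.03,0.03,.07):
  for sg in(1,-1):
    I=0
    for d in np.arange(-.012,.0121,.004):
        q=w2px(np.c_[p+(xc+d)*u+(sg*Y)[:,None]*v,np.full(len(Y),.008)],c); I=I+map_coordinates(im,[q[:,1],q[:,0]],order=3)/7
    g=np.gradient(I); print(xc,sg,[(round(sg*Y[i]*1000),round(g[i])) for i in range(1,len(g)-1) if abs(g[i])>abs(g[i-1]) and abs(g[i])>=abs(g[i+1]) and abs(g[i])>5])
q=st(-.26); print(q); plan([*q,.135],SH,8)
E
```

```text
-0.07 1 [(-75, 24), (-64, -23), (-56, -8)]
-0.07 -1 [(75, 18), (60, -20)]
-0.03 1 [(-75, 26), (-64, -21), (-55, 12)]
-0.03 -1 [(75, 13), (59, -14)]
0.03 1 [(-76, 29), (-64, -22), (-55, 15)]
0.03 -1 [(74, 15), (59, -15)]
0.07 1 [(-76, 27), (-65, -21), (-55, 16)]
0.07 -1 [(74, 18), (58, -16)]
[ 0.58331293 -0.00802651]
now [ 0.4615 -0.077   0.1192] yaw 77.37 t 12.175 w 0.12621477619973018 F [-0.1  0.  -5.6]
[-1.3   1.17 -0.19] [-0.    0.02 -3.24]
[-1.36  1.1  -0.19] [-0.    0.02 -3.24]
[-1.42  1.02 -0.2 ] [-0.    0.02 -3.24]
[-1.48  0.94 -0.2 ] [-0.    0.02 -3.24]
[-1.53  0.85 -0.2 ] [-0.    0.02 -3.24]
[-1.57  0.77 -0.2 ] [-0.    0.02 -3.24]
[-1.61  0.68 -0.2 ] [-0.    0.02 -3.24]
[-1.65  0.58 -0.2 ] [-0.    0.02 -3.24]
```

Call:
move_arm(series=[0.5,-1.3,1.2,-0.2,0,0,-3.2,0.5,-1.4,1.1,-0.2,0,0,-3.2,0.5,-1.4,1.0,-0.2,0,0,-3.2,0.5,-1.5,0.9,-0.2,0,0,-3.2,0.5,-1.5,0.9,-0.2,0,0,-3.2])

```text
time: 12.8
tool_pos: [0.538, -0.033, 0.127]
tcp_rot: [0.099, -3.139, -0.0]
wrist_force: [-0.3, -0.1, -5.2]
width: 0.124
grip_force: 87.9
```

Run:
```python
from h import *
q=st(-.26); plan([*q,.13],SH,4)
r=px2w([271.4,151],.036,calibration('top'))[0][:2]; k=px2w([198.5,116],.06,calibration('top'))[0][:2]
a=np.radians(SH);u=np.array([np.cos(a),np.sin(a)]);v=np.array([-u[1],u[0]])
for n in(r,k): print(n,'in stand frame',(n-SP)@u,(n-SP)@v)
```

```text
now [ 0.538 -0.033  0.127] yaw 93.6 t 12.8 w 0.12367777736433992 F [-0.3 -0.1 -5.2]
[-1.17  0.55 -0.08] [ 0.   -0.01 -2.43]
[-1.19  0.5  -0.08] [ 0.   -0.01 -2.43]
[-1.21  0.45 -0.08] [ 0.   -0.01 -2.43]
[-1.23  0.4  -0.08] [ 0.   -0.01 -2.43]
[ 0.68677849 -0.09961697] in stand frame -0.3729361275641765 -0.07962013441271049
[0.76177904 0.07487575] in stand frame -0.22037735713242632 -0.19275108847187233
```

Call:
move_arm(series=[0.5,-1.2,0.6,-0.1,0,0,-2.4,0.5,-1.2,0.5,0,0,0,-2.4,0.5,-1.2,0.5,0,0,0,-2.4,0.5,-1.2,0.4,0,0,0,-2.5,0.5,0,0,0,0,0,0])

```text
time: 13.42
tool_pos: [0.5832, -0.0077, 0.1284]
tcp_rot: [-0.359, 3.12, -0.0]
wrist_force: [0.4, -0.6, -6.4]
width: 0.122
grip_force: 87.8
```

```bash
python3 -c "
from h import *
q=st(-.237,0.0005); plan([*q,.1],SH,4)"
```

```text
now [ 0.5832 -0.0077  0.1284] yaw 103.13 t 13.425 w 0.1222051808991736 F [ 0.4 -0.6 -6.4]
[0.01 0.57 0.71] [-0.    0.01 -0.04]
[0.01 0.57 0.71] [-0.    0.01 -0.04]
[0.01 0.57 0.71] [-0.    0.01 -0.04]
[0.01 0.57 0.71] [-0.    0.01 -0.04]
```

Call:
move_arm(series=[0.5,0,0.8,0.3,0,0,-0.1,0.5,0,0.8,0.5,0,0,-0.1,0.5,0,0.7,0.7,0,0,0,0.5,0,0,0.8,0,0,0,0.5,0,0,0.5,0,0,0])

```text
time: 14.05
tool_pos: [0.5765, 0.0143, 0.0993]
tcp_rot: [0.363, -3.119, 0.0]
wrist_force: [0.1, -0.7, -4.8]
width: 0.125
grip_force: 87.9
```

Call:
move_arm(series=[0.5,0,0,0,0,0,0,0.5,0,0,0,0,0,0])

```text
time: 14.3
tool_pos: [0.5774, 0.0141, 0.1005]
tcp_rot: [-0.362, 3.12, -0.0]
wrist_force: [-0.3, -0.7, -4.9]
width: 0.126
grip_force: 87.9
```

Run:
```python
from h import *
q=st(-.237,0.0005); plan([*q,.1005],SH,1)
c=calibration('scene'); im=read_camera('scene')[:,:,::-1].copy()
q=w2px([[*st(-.2),.06]],c)[0].astype(int); x,y=q-[80,60]
a=cv2.resize(im[y:y+120,x:x+160],(800,600),interpolation=cv2.INTER_CUBIC)
# expected outline of tray flange (red side, y=-75) top/bottom and ledge/lip lines
def line(P,col):
    p=((w2px(P,c)-[x,y]+.5)*5).astype(int); cv2.polylines(a,[p.reshape(-1,1,2)],False,col,1)
for z in(.043,.051):
    line([[*st(-.337,.075),z],[*st(-.337,-.075),z],[*st(-.137,-.075),z]],(255,0,255))
for s in(1,-1):
    line([[*st(-.08,s*.064),.062],[*st(.1,s*.064),.062]],(0,255,0)); line([[*st(-.1,s*.078),.062],[*st(-.1,s*.078),.04]],(255,255,0))
cv2.imwrite('pics/s2.png',a)
```

```text
now [0.5774 0.0141 0.1005] yaw 103.25 t 14.3 w 0.12599857234135528 F [-0.3 -0.7 -4.9]
[-0.02  0.01 -0.  ] [-0.01  0.02 -0.05]
```

View pics/s2.png

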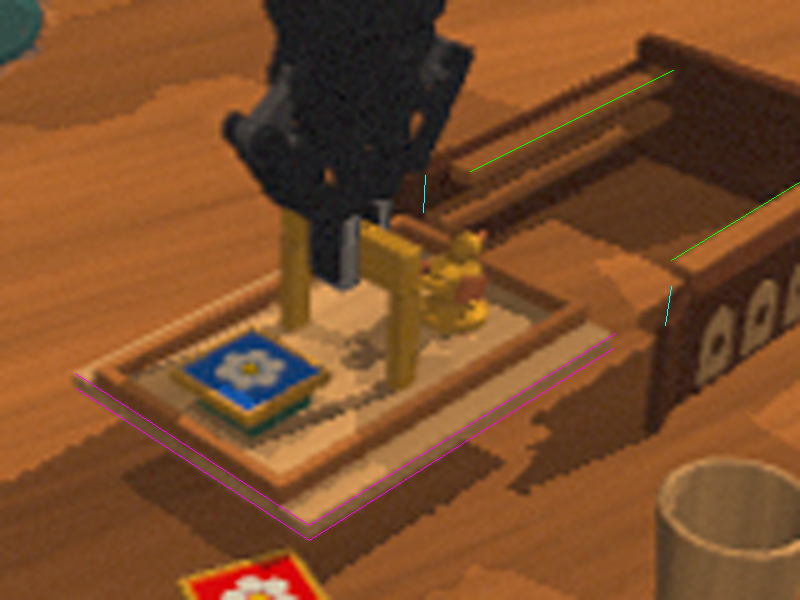

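The scene crop shows the predicted outlines landing on the real tray, which is level and square at height 43 mm, with the coaster and bird in place. The stand lines match too, so I start the insertion.

Call:
move_arm(series=[0.5,0,0.5,0,0,0,0,0.5,0,1.0,0,0,0,0,0.5,0,1.3,0,0,0,0,0.5,0,1.0,0,0,0,0,0.5,0,0.7,0,0,0,0])

```text
time: 14.98
tool_pos: [0.5664, 0.0591, 0.1003]
tcp_rot: [0.364, -3.12, -0.0]
wrist_force: [-0.1, 0.5, -5.9]
width: 0.125
grip_force: 87.9
```

Call:
move_arm(series=[0.5,0,0.7,0,0,0,0,0.5,0,0.7,0,0,0,0,0.5,0,0.7,0,0,0,0,0.5,0,0.7,0,0,0,0,0.5,0,0.5,0,0,0,0])

```text
time: 15.6
tool_pos: [0.559, 0.0906, 0.1003]
tcp_rot: [0.363, -3.121, -0.0]
wrist_force: [0.6, -0.2, -5.3]
width: 0.13
grip_force: 87.9
```

```bash
python3 -c "
from h import *
plan([*st(-.1,0.0005),.1005],SH,5)"
```

```text
now [0.559  0.0906 0.1003] yaw 103.27 t 15.6 w 0.13000695733629522 F [ 0.6 -0.2 -5.3]
[-0.01  1.17 -0.  ] [ 0.   -0.   -0.01]
[-0.01  1.17 -0.  ] [ 0.   -0.   -0.01]
[-0.01  1.17 -0.  ] [ 0.   -0.   -0.01]
[-0.01  1.17 -0.  ] [ 0.   -0.   -0.01]
[-0.01  1.17 -0.  ] [ 0.   -0.   -0.01]
```

No contact so far, with the tray at x of about -158 mm. I continue into the grooves.

Call:
move_arm(series=[0.5,0,0.7,0,0,0,0,0.5,0,0.9,0,0,0,0,0.5,0,0.9,0,0,0,0,0.5,0,0.9,0,0,0,0,0.5,0,0.7,0,0,0,0])

```text
time: 16.23
tool_pos: [0.5496, 0.1308, 0.1003]
tcp_rot: [0.363, -3.121, -0.0]
wrist_force: [0.2, -0.5, -5.2]
width: 0.125
grip_force: 87.9
```

Call:
move_arm(series=[0.5,0,0.7,0,0,0,0,0.5,0,0.9,0,0,0,0,0.5,0,0.9,0,0,0,0,0.5,0,0.9,0,0,0,0,0.5,0,0.7,0,0,0,0])

```text
time: 16.85
tool_pos: [0.5402, 0.1707, 0.1003]
tcp_rot: [0.363, -3.121, -0.0]
wrist_force: [0.7, -0.5, -5.2]
width: 0.125
grip_force: 87.9
```

```bash
python3 -c "
from h import *
plan([*st(-.02,0.0005),.1005],SH,5)"
```

```text
now [0.5402 0.1707 0.1003] yaw 103.28 t 16.85 w 0.12483686291050054 F [ 0.7 -0.5 -5.2]
[-0.01  1.12 -0.  ] [ 0. -0. -0.]
[-0.01  1.12 -0.  ] [ 0. -0. -0.]
[-0.01  1.12 -0.  ] [ 0. -0. -0.]
[-0.01  1.12 -0.  ] [ 0. -0. -0.]
[-0.01  1.12 -0.  ] [ 0. -0. -0.]
```

Call:
move_arm(series=[0.5,0,0.7,0,0,0,0,0.5,0,0.9,0,0,0,0,0.5,0,0.9,0,0,0,0,0.5,0,0.9,0,0,0,0,0.5,0,0.7,0,0,0,0])

```text
time: 17.48
tool_pos: [0.5308, 0.2106, 0.1003]
tcp_rot: [0.363, -3.12, -0.0]
wrist_force: [0.1, -0.1, -5.5]
width: 0.126
grip_force: 87.9
```

Call:
move_arm(series=[0.5,0,0.7,0,0,0,0,0.5,0,0.7,0,0,0,0,0.5,0,0.5,0,0,0,0,0.5,0,0.3,0,0,0,0,0.5,0,0,0,0,0,0])

```text
time: 18.1
tool_pos: [0.5259, 0.2315, 0.1003]
tcp_rot: [0.363, -3.121, 0.0]
wrist_force: [-0.1, 0.2, -5.0]
width: 0.124
grip_force: 87.9
```

```bash
python3 -c "
from h import *
plan([*st(-.0,0.0005),.0975],SH,1)"
```

```text
now [0.5259 0.2315 0.1003] yaw 103.28 t 18.1 w 0.12370029467722517 F [-0.1  0.2 -5. ]
[-0.03  1.37  0.28] [-0.   -0.   -0.02]
```

Call:
move_arm(series=[0.5,0,0.4,0,0,0,0,0.5,0,0.4,0,0,0,0,0.5,0,0.2,0,0,0,0,0.5,0,0,0,0,0,0])

```text
time: 18.6
tool_pos: [0.5235, 0.2413, 0.1003]
tcp_rot: [0.363, -3.121, 0.0]
wrist_force: [0.1, 0.1, -6.0]
width: 0.126
grip_force: 87.9
```

Call:
move_arm(series=[0.5,0,0.1,0,0,0,0,0.5,0,0.1,0,0,0,0,0.5,0,0,0,0,0,0])

```text
time: 18.98
tool_pos: [0.5231, 0.2431, 0.1003]
tcp_rot: [0.363, -3.121, -0.0]
wrist_force: [0.5, 0.3, -6.0]
width: 0.124
grip_force: 87.9
```

Call:
move_arm(series=[0.5,0,0.1,0,0,0,0,0.5,0,0,0,0,0,0])

```text
time: 19.23
tool_pos: [0.5229, 0.2441, 0.1003]
tcp_rot: [-0.363, 3.121, 0.0]
wrist_force: [0.0, 0.3, -5.4]
width: 0.123
grip_force: 87.9
```

Call:
move_arm(series=[0.5,0,0.1,0,0,0,0,0.5,0,0,0,0,0,0])

```text
time: 19.48
tool_pos: [0.5227, 0.2451, 0.1003]
tcp_rot: [0.363, -3.121, -0.0]
wrist_force: [-0.5, 0.5, -5.9]
width: 0.123
grip_force: 87.9
```

Call:
move_arm(series=[0.5,0,0.1,0,0,0,0,0.5,0,0,0,0,0,0])

```text
time: 19.73
tool_pos: [0.5226, 0.2455, 0.1004]
tcp_rot: [-0.363, 3.12, -0.001]
wrist_force: [0.4, -2.8, -4.5]
width: 0.123
grip_force: 88.0
```

The force shows contact with the stop. I lower onto the ledges in small steps.

Call:
move_arm(series=[0.5,0,-0.05,0.1,0,0,0,0.5,0,0,0.1,0,0,0,0.5,0,0,0,0,0,0])

```text
time: 20.1
tool_pos: [0.5226, 0.2454, 0.0982]
tcp_rot: [-0.363, 3.121, -0.0]
wrist_force: [1.0, -3.1, -4.7]
width: 0.123
grip_force: 88.0
```

Call:
move_arm(series=[0.5,0,0,0.1,0,0,0,0.5,0,0,0,0,0,0])

```text
time: 20.35
tool_pos: [0.5226, 0.2454, 0.0974]
tcp_rot: [0.363, -3.121, 0.0]
wrist_force: [-1.2, -2.6, -3.0]
width: 0.125
grip_force: 88.4
```

Call:
move_arm(series=[0.5,0,0,0.05,0,0,0,0.5,0,0,0,0,0,0])

```text
time: 20.6
tool_pos: [0.5225, 0.2454, 0.0974]
tcp_rot: [0.363, -3.121, 0.0]
wrist_force: [-3.4, -4.1, 2.8]
width: 0.126
grip_force: 89.1
```

Call:
move_arm(series=[0.5,0,0,0.05,0,0,0,0.5,0,0,0,0,0,0])

```text
time: 20.85
tool_pos: [0.5226, 0.2454, 0.0974]
tcp_rot: [-0.363, 3.121, -0.0]
wrist_force: [-4.6, -4.5, 5.8]
width: 0.122
grip_force: 89.7
```

Call:
move_arm(series=[0.5,0,0,-0.05,0,0,0,2.5,0,0,0,0,0,0,3.5,0,0,0,0,0,0,4.0,0,0,0,0,0,0,4.0,0,0,0,0,0,0], grip_force=20)

```text
time: 21.48
tool_pos: [0.5227, 0.2457, 0.0969]
tcp_rot: [-0.363, 3.12, 0.0]
wrist_force: [0.9, -0.3, 0.6]
width: 0.471
grip_force: 0.0
```

Call:
move_arm(series=[4.0,0,0,-0.5,0,0,0,4.0,0,0,-1.5,0,0,0,4.0,0,0,-3.0,0,0,0,4.0,0,0,-4.0,0,0,0,4.0,0,0,-4.0,0,0,0])

```text
time: 22.1
tool_pos: [0.5227, 0.2455, 0.2292]
tcp_rot: [-0.363, 3.12, 0.001]
wrist_force: [0.5, -0.0, 0.2]
width: 0.468
grip_force: 0.0
```

Run:
```python
from h import *
plan([*st(0),.2],SH,1)
c=calibration('scene'); im=read_camera('scene')[:,:,::-1].copy()
q=w2px([[*st(0),.06]],c)[0].astype(int); x,y=q-[80,60]
a=cv2.resize(im[y:y+120,x:x+160],(800,600),interpolation=cv2.INTER_CUBIC)
p=((w2px([[*st(-.1,.075),.048],[*st(-.1,-.075),.048]],c)-[x,y]+.5)*5).astype(int); cv2.polylines(a,[p.reshape(-1,1,2)],False,(255,0,255),1)
cv2.imwrite('pics/s3.png',a)
```

```text
now [0.5227 0.2455 0.2292] yaw 103.26 t 22.1 w 0.4675720632180657 F [ 0.5 -0.   0.2]
[-0.07 -0.07  2.92] [ 0.01  0.06 -0.04]
```

View pics/s3.png

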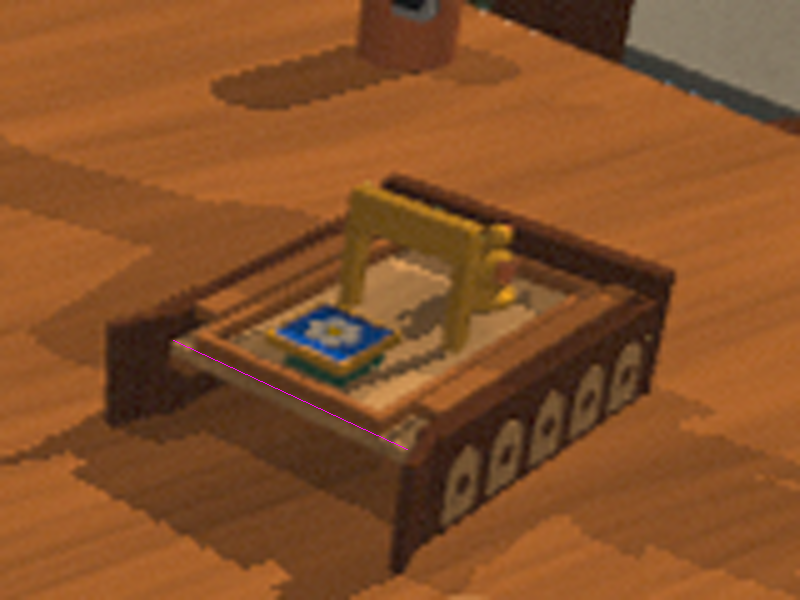

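The picture shows the tray home under the lips, its front edge on the predicted line from (173,341) to (405,447). The coaster is flat on the pad and the bird upright at about (497,265), so I hand it in.

```bash
python3 -c "
from workcell import *
print(finish_job())"
```

```text
the job is handed in; nothing more can be done
None
```

I handed the job in at about 22 s of the 61 s: the tray is on the ledges against the back stop, the blue coaster is flat on the green pad, the bird is upright, and the gripper is clear; no verdict came back.

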